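# Seat the keyed lint strainer in the wash tray

### The arm

A 6-joint arm with a two-finger parallel gripper is mounted at the origin on the work surface. World frame = base frame: x ahead of the robot, y to its left, z up, the work surface at z = 0. Lengths are in m, angles in degrees, forces in N, time in s.
With the tool pointing down it reaches from about 0.275 to 0.875 m from the base axis. Payload 12.5 kg.
Tool frame: the origin (TCP) lies at the very end of the fingers, on their centre line; the grasp point (between the pads) lies 19 mm behind it; z points along the fingers, y is the direction in which the jaws open and shut (so a half turn about z gives the same grasp; the last joint's range is limited). The gripper opens to 85 mm and grips with 20 to 120 N. Pads are 22 mm wide; open, the fingers measure 114 mm over their backs; the gripper's body (76 mm by 85 mm) begins 54 mm behind the grasp point. The pads swing forward as they close: fully open they stand 13 mm farther back than shut.
Start: joints at [63.908, 20.094, 94.641, -0, 65.266, -4.847], TCP at [0.199, 0.513, 0.231] pointing down, gripper open.
Joint ranges: [-157.81, 157.81], [-45, 120.19], [0.68, 151.7], [-89.99, 269.99], [4.06, 180], [-164.3, 164.3]. Speed limits (degrees/s): [127.2, 127.2, 159.86, 180, 180, 180].

### API

Orientations are given as a 3x3 rotation matrix whose columns are the frame's x, y, z axes.
In Python, from cell import manip gives the robot as it stands. The module is installed in compiled form; this text tells all that it offers.
- The arm moves only by the tool drive_tool, never from a script. Its argument "increments" is a list of rows, each an object of numbers: "x", "y", "z": the shift along the tool's x, y, z in cm; "roll": the turn about the tool's z in degrees. In form: [{"x": .., "y": .., "z": .., "roll": ..}, ...]. A call has 1 to 10 rows; each row shifts and turns the pose as measured when the row begins, along the tool's axes as they then stand; what a row does not reach is not made up. A row lasts 1/12 s, in which the tool goes at most 41.7 mm and 7.16 degrees, less where a joint would pass 70% of its speed; a pose out of reach is approached as far as the arm can. A call is refused whole if a number of a shift passes 4.17 or a number of a turn 7.16, either way. A call with a gripper value outside its range is refused whole. "gripper" is the finger opening in cm, from 0 to 8.54, set as the call begins (left out, the last holds). The fingers move at their own pace and stop on an object; "grip_force" is the grip in N (left out, the last holds). Time passes only in rows, so rows that do not move let the fingers close. It gives the time, the measured TCP pose, the force and the opening at its end, in the units of the state.
- manip.state(): the state, without advancing time (a new reading comes with each control period).
- manip.read_camera(name): name is "side" or "top" or "wrist"; returns the picture (384x512x3 uint8, blue, green, red); there is no depth.
- manip.calibration(name): a dict with "fov_y" (degrees; the focal length in pixels is half the picture's height over the tangent of half this angle, whatever the lens; pixels are square), "cx", "cy" (the principal point, pixels), "cam_to_world" (4x4, takes a point from camera to world coordinates). Camera axes: x right, y up, looking along -z (the intrinsics and any distortion apply to the point x, -y, -z); pixel columns grow to the right and rows downward; lengths in m; the calibration is good to about 2 mm. A picture is of the moment at which its call begins: read the wrist's pose just before it. calibration takes no time and is no camera call; for the wrist camera it gives the pose at the moment of the call.
- manip.hand_in(): hands the job in, once; it reports no verdict.
The state is a dict: "clock": time; "qpos": joint angles; "joint_vel": joint speeds; "effort": joint torques, N m; "eef_pos": TCP position; "orientation": TCP orientation; "wrist_force": force on the tool from outside, world axes, zero at the start; "torque": the same for the moment, N m; "grip_width": finger opening in m.
Only numpy, scipy, OpenCV 4.12 (cv2) and the standard library are available. Lean on these libraries where they do the work, as an engineer would, in place of code of your own. Each camera call takes 0.05 s, during which the arm holds its last target.

### The job

The blue lint strainer in the white wash tray is standing up on the brass pin of the outlet because its notch is out of line. With a fingertip against its ribs turn the strainer until its notch meets the pin, then press it down fully home, flush with the dark steel rim, and leave it clear. Only touch and push, without forcing it: do not grip or lift the strainer, and leave the cup, the tub and the brush where they are.

Things in the scene. Friction and masses are not known exactly. Their poses are not given: they have to be found in the camera images.
- rim (a point): centre of the outlet, on the strainer's turning axis, at the height of the top face of the flat dark steel rim (ring, 117 mm inside and 148 mm outside diameter, 3 mm above the tray floor). The white rectangular wash tray is fixed on the slab: 340 x 380 mm outside, rim of its walls 88 mm and floor 46 mm above the slab; the outlet is in the middle of its floor. The point's x and y axes run along the tray's 340 mm and 380 mm sides
- pin (a point): the brass locating pin: an 8 mm round dowel lying level and radially in the outlet, reaching from 45 to 59 mm from the axis. This point is on top of the dowel, 51 mm from the axis, 1 mm below the top of the rim. The dowel itself is hidden under the raised strainer; its visible head is a 16 x 10 mm flat brass tab on the steel rim, in line with it, further out
- strainer: the lint strainer, a blue plastic disc, 112 mm in diameter and 8 mm thick, with black drain holes, a white round hub and three straight white ribs like a star on top. Origin at the centre of its underside, on the turning axis; its x axis points to the notch, z up. It turns about its upright axis either way without end stops, stiffly (0.12 N m, about 3.5 N at a rib), and stays where it is left. At the start the notch is 35 to 180 degrees from the pin, on either side
- strainer_seal (a joint): how far the strainer is down from its starting height (m): 0 = underside resting on the pin, 0.007 = home, top face level with the rim (to 0.008 while pressed hard: the seat is springy); negative = pulled up. A rubber seal holds it at any height. With the notch over the pin (4 mm play each side, about 4 degrees) 6 to 8 N push it down; else the pin blocks it
- hub_top (a point): centre of the flat top of the strainer's hub (30 mm diameter), on the turning axis, the highest part: 14 mm above the strainer's top face, 22 mm above its underside. More than 36 N on the strainer from the fingers, squeezing or pressing, counts as forcing it
- notch (a point): middle of the notch in the strainer's edge, 51 mm from the axis, at the level of the underside. The notch is 16 mm wide, 13 mm deep, cut right through, open at the edge; a short yellow bar moulded on top between hub and notch points to it. It lies midway between rib 1 and rib 3
- rib1 (a point): point on the top edge of rib 1, 36 mm from the axis, 60 degrees anticlockwise from the notch (seen from above). Each rib is upright, radial, 8 mm thick, 14 mm high above the disc's top face, and runs from the hub to 46 mm from the axis
- rib2 (a point): the same point on rib 2, opposite the notch
- rib3 (a point): the same point on rib 3, 60 degrees clockwise from the notch
- cup: bystander: small aluminium measuring cup, 69 mm across, 68 mm high, wire handle on its own +y side, standing on the tray floor in a corner; origin under its centre
- tub: bystander: transparent tub with blue clips and lid, 172 x 128 x 85 mm, soap bars inside, on the slab beside the tray; origin under its centre
- brush: bystander: bamboo scrubbing brush, 197 x 50 x 32 mm, lying on its bristles on the slab beside the tray; origin on the slab, at its middle

How it is judged (in metres and radians):
At the end, for the whole second after the job is handed in: The strainer's notch is over the pin (within 5.5 mm) and the strainer is down within 1.5 mm of fully home, flush with the rim; cup, tub and brush are within 20 mm of where they stood (value of joint strainer_seal above 0.0055 m and horizontal distance between notch and pin below 0.0055 m and distance of each of cup, tub, brush from where it was at the start of the episode below 0.02 m); the robot touches nothing.
It fails at once if the strainer is lifted (pulled up more than 3 mm) (value of joint strainer_seal below -0.003 m).
It fails at once if the strainer is gripped or forced (more than 36 N from the fingers) (contact force between the fingers and strainer above 36 N).
It fails at once if the cup, tub or brush is knocked or carried off (more than 20 mm) (distance of any of cup, tub, brush from where it was at the start of the episode above 0.02 m).
It also fails if it takes over 54 s, if anything falls off the work surface, if the arm or the gripper's body presses on something with over 40 N, if the wrist force passes 120 N, or if a joint passes its speed limit or range.

## Working session

There is one attempt and no reset: what is moved stays moved. The work goes in short steps, Python scripts to look and compute and a tool call to move; the robot and the scene stay as the last step left them, time stands still between calls to the robot, and variables do not carry over. Pictures are saved under pics/ and viewed, and the job is handed in when it is done.

Besides the shell and the picture viewer there is one more tool, called after "Request:" in YAML: its name, and indented under it one key for each argument. drive_tool: Moves the arm, as the interface text tells. Its arguments: {"type":"object","properties":{"increments":{"type":"array","items":{"type":"object","properties":{"x":{"type":"number"},"y":{"type":"number"},"z":{"type":"number"},"roll":{"type":"number"}}}},"gripper":{"type":"number"},"grip_force":{"type":"number"}},"required":["increments"]}

```bash
mkdir -p pics; python3 - <<'E'
from cell import manip
import cv2
print(manip.state())
for n in("top","side","wrist"):
    c=manip.calibration(n);print(n,c)
    cv2.imwrite(f"pics/{n}0.png",manip.read_camera(n))
E
```

```text
{'clock': 0.0, 'qpos': array([ 6.39083019e+01,  2.01250091e+01,  9.46761107e+01,  2.25501943e-03,
        6.52654298e+01, -4.84637824e+00]), 'joint_vel': array([-0.01270335,  0.02973857, -0.08077184, -0.05816712,  0.01886634,
        0.1066686 ]), 'effort': array([-1.05968626e-03, -5.06108952e+01, -2.91395652e+01, -1.26246837e-04,
        4.60243187e-03,  2.54557011e-05]), 'eef_pos': array([0.19911647, 0.51234563, 0.23075757]), 'orientation': array([[-9.32031461e-01,  3.62376961e-01, -5.42945957e-04],
       [ 3.62377343e-01,  9.32030904e-01, -1.02741942e-03],
       [ 1.33729284e-04, -1.15433854e-03, -9.99999325e-01]]), 'wrist_force': array([-0.11016143, -0.34491224,  0.96337316]), 'torque': array([-0.00115128,  0.00041646,  0.0231977 ]), 'grip_width': 0.08544607484288842}
top {'fov_y': 50.361105021212644, 'cx': 249.51627087475455, 'cy': 190.32100295091712, 'cam_to_world': array([[ 0.01395847,  0.99044566, -0.13719532,  0.38350786],
       [-0.99968276,  0.01670033,  0.01885432,  0.06863434],
       [ 0.02096539,  0.13688862,  0.99036456,  1.11352632],
       [ 0.        ,  0.        ,  0.        ,  1.        ]])}
side {'fov_y': 52.16298913082827, 'cx': 258.9597182118688, 'cy': 193.96254699318695, 'cam_to_world': array([[ 0.906991  ,  0.28424746, -0.31075829,  0.20192547],
       [-0.42109282,  0.62423406, -0.65803699, -0.6212077 ],
       [ 0.00694056,  0.72769171,  0.68586923,  0.75053364],
       [ 0.        ,  0.        ,  0.        ,  1.        ]])}
wrist {'fov_y': 58.01743705641349, 'cx': 258.7613554900621, 'cy': 197.4210097823098, 'cam_to_world': array([[ 3.62990557e-01, -8.98320681e-01, -2.47503151e-01,
         1.36316782e-01],
       [ 9.31792738e-01,  3.49841009e-01,  9.68171574e-02,
         5.36291855e-01],
       [-3.86102407e-04, -2.65765353e-01,  9.64037669e-01,
         3.73284049e-01],
       [ 0.00000000e+00,  0.00000000e+00,  0.00000000e+00,
         1.00000000e+00]])}
```

View pics/top0.png

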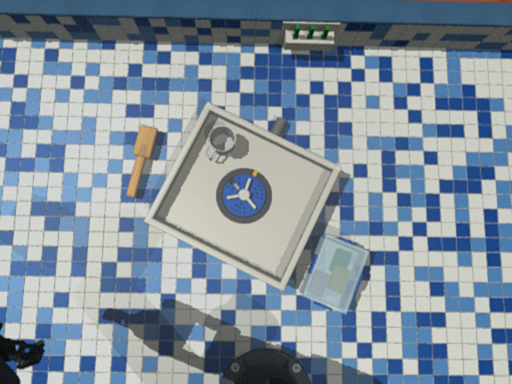

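View pics/side0.png

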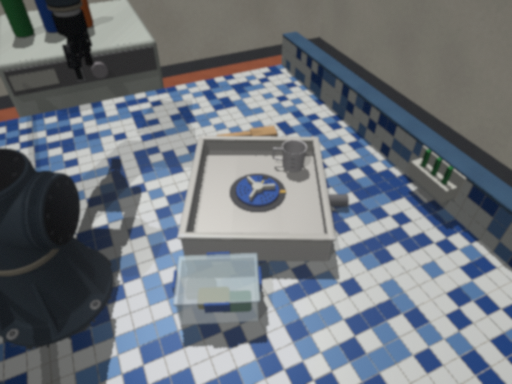

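View pics/wrist0.png

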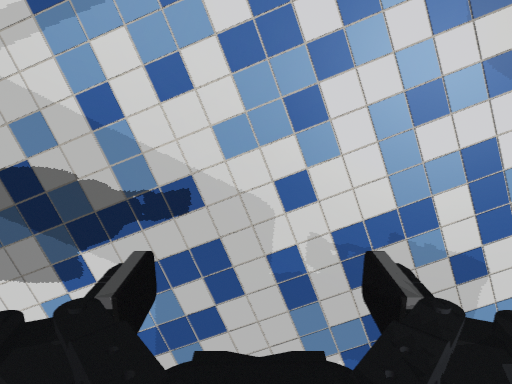

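```bash
cat > h.py <<'E'
import numpy as np,cv2
from cell import manip
def cast(cal,uv,z):
    f=192/np.tan(np.radians(cal['fov_y']/2)); M=np.array(cal['cam_to_world'])
    uv=np.atleast_2d(uv).astype(float)
    d=np.c_[(uv[:,0]-cal['cx'])/f,-(uv[:,1]-cal['cy'])/f,-np.ones(len(uv))]@M[:3,:3].T
    o=M[:3,3]; return o+d*((z-o[2])/d[:,2])[:,None]
def proj(cal,p):
    f=192/np.tan(np.radians(cal['fov_y']/2)); M=np.array(cal['cam_to_world'])
    q=(np.atleast_2d(p)-M[:3,3])@M[:3,:3]
    return np.c_[cal['cx']+f*q[:,0]/-q[:,2],cal['cy']-f*q[:,1]/-q[:,2]]
E
python3 - <<'E'
from h import *
for n,(u,v,w,h) in (("top",(205,155,80,75)),("side",(215,160,85,65))):
    im=cv2.imread(f"pics/{n}0.png")[v:v+h,u:u+w]
    cv2.imwrite(f"pics/{n}0c.png",cv2.resize(im,None,fx=8,fy=8,interpolation=cv2.INTER_CUBIC))
E
```

```text
(no output)
```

View pics/top0c.png

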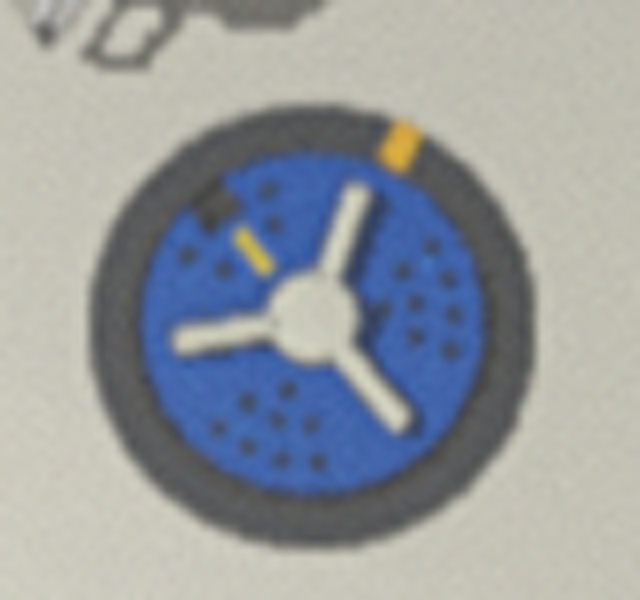

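View pics/side0c.png

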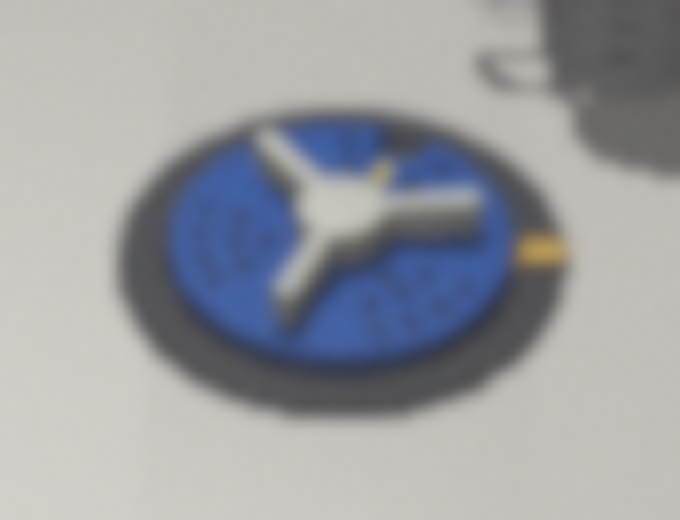

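```bash
cat >> h.py <<'E'
def masks(im):
    hsv=cv2.cvtColor(im,cv2.COLOR_BGR2HSV)
    blue=cv2.inRange(hsv,(105,120,60),(125,255,255))
    yel=cv2.inRange(hsv,(15,110,120),(32,255,255))
    return hsv,blue,yel
E
python3 - <<'E'
from h import *
for n,(u,v,w,h) in (("top",(205,155,80,75)),("side",(215,160,85,65))):
    cal=manip.calibration(n)
    im=cv2.imread(f"pics/{n}0.png"); c=cv2.resize(im[v:v+h,u:u+w],None,fx=4,fy=4,interpolation=cv2.INTER_CUBIC)
    hsv,b,y=masks(c)
    up=lambda p:(np.atleast_2d(p)+.5)/4-.5+[u,v]
    dark=((hsv[...,2]<125)|(b>0)|(y>0)).astype(np.uint8)*255
    dark=cv2.morphologyEx(dark,cv2.MORPH_OPEN,np.ones((25,25)))
    cs=max(cv2.findContours(dark,0,1)[0],key=cv2.contourArea)
    P=cast(cal,up(cs[:,0]),.049)[:,:2].astype(np.float32)
    e=cv2.fitEllipse(P*1000);print(n,"rim",e)
    cb=max(cv2.findContours(b,0,1)[0],key=cv2.contourArea); hb=cv2.convexHull(cb)
    print(n,"disc",cv2.fitEllipse((cast(cal,up(hb[:,0]),.056)[:,:2]*1000).astype(np.float32)))
    k,l,s,ce=cv2.connectedComponentsWithStats(y)
    for i in range(1,k):
        if s[i,4]>20: print(" yel",s[i,4],up(ce[i]),cast(cal,up(ce[i]),.049)*1000,cast(cal,up(ce[i]),.058)*1000)
    wh=cv2.inRange(hsv,(0,0,150),(180,70,255)); k,l,s,ce=cv2.connectedComponentsWithStats(wh)
    for i in range(1,k):
        if 300<s[i,4]<6000:
            m=(l==i).astype(np.uint8)
            d=cv2.distanceTransform(m,cv2.DIST_L2,5); p=np.unravel_index(d.argmax(),d.shape)[::-1]
            print(" white",s[i,4],up(p),cast(cal,up(p),.070)*1000)
cal=manip.calibration("top")
g=lambda p:np.array(p)/8-.5+[205,155]
for nm,p,z in(("notch",(218,205),.056),("rib up",(358,190),.07),("rib left",(180,341),.07),("rib rd",(400,424),.07),("hub",(313,317),.07),("cup",(0,0),.1)):
    print(nm,cast(cal,g(p),z)*1000)
for p in((210,107),(340,172),(282,284),(150,218)): print("corner",cast(cal,p,.088)*1000)
print("cup",cast(cal,(222,135),.114))
E
```

```text
top rim ((501.9924621582031, 13.461727142333984), (39.20582962036133, 84.96981811523438), 73.25837707519531)
top disc ((517.8928833007812, 63.71271514892578), (111.25331115722656, 111.59474182128906), 118.22071838378906)
 yel 352 [[254.63849432 172.89559659]] [[577.78899141  35.4518459   49.        ]] [[576.14644849  35.7323861   58.        ]]
 yel 93 [[236.24865591 186.02822581]] [[541.80140607  83.47831725  49.        ]] [[540.46311891  83.35281936  58.        ]]
 white 496 [[220.625 158.625]] [[610.11760257 125.17545682  70.        ]]
 white 3465 [[243.375 194.125]] [[517.90961342  64.45105499  70.        ]]
side rim ((511.0936584472656, 44.52687454223633), (105.61442565917969, 134.3654022216797), 47.17061233520508)
side disc ((519.27001953125, 62.28090286254883), (110.50647735595703, 112.98823547363281), 166.52157592773438)
 yel 162 [[282.09876543 190.95679012]] [[580.03597989  37.08754823  49.        ]] [[575.18518672  28.6422551   58.        ]]
 white 2337 [[256.125 185.125]] [[517.64100478  65.03929098  70.        ]]
notch [[556.20092502  95.45420948  56.        ]]
rib up [[559.62250668  49.89857583  70.        ]]
rib left [[509.43226778 106.42034271  70.        ]]
rib rd [[483.78927621  35.35795104  70.        ]]
hub [[517.92034179  63.80719595  70.        ]]
cup [[613.49735305 164.55065024 100.        ]]
corner [[742.82562704 155.06637245  88.        ]]
corner [[ 576.89445847 -182.20647525   88.        ]]
corner [[294.14067567 -34.11232164  88.        ]]
corner [[451.55019729 296.87970008  88.        ]]
cup [[0.6612385  0.12077141 0.114     ]]
```

Request:
drive_tool:
  increments:
    - {"x":-3,"y":-2}
    - {"x":-3,"y":-2}
    - {"x":-3,"y":-2}
    - {"x":-3,"y":-2}
    - {"x":-3,"y":-2}
    - {"x":-3,"y":-2}
    - {"x":-3,"y":-2}
    - {"x":-3,"y":-2}
    - {"x":-3,"y":-2}
    - {"x":-3,"y":-2}
  gripper: 0
  grip_force: 20

```text
schema error: expected keys x, y, z, roll
```

Request:
drive_tool:
  increments:
    - {"x":-3,"y":-2,"z":0,"roll":0}
    - {"x":-3,"y":-2,"z":0,"roll":0}
    - {"x":-3,"y":-2,"z":0,"roll":0}
    - {"x":-3,"y":-2,"z":0,"roll":0}
    - {"x":-3,"y":-2,"z":0,"roll":0}
    - {"x":-3,"y":-2,"z":0,"roll":0}
    - {"x":-3,"y":-2,"z":0,"roll":0}
    - {"x":-3,"y":-2,"z":0,"roll":0}
    - {"x":-3,"y":-2,"z":0,"roll":0}
    - {"x":-3,"y":-2,"z":0,"roll":0}
  gripper: 0
  grip_force: 20

```text
clock: 0.98
eef_pos: [0.4103, 0.2085, 0.2292]
orientation: [[-0.936, 0.353, -0.002], [0.353, 0.936, -0.001], [0.002, -0.002, -1.0]]
wrist_force: [0.6, 1.5, 0.8]
grip_width: -0.0001
```

Request:
drive_tool:
  increments:
    - {"x":-2.8,"y":-2,"z":0,"roll":0}
    - {"x":-2.8,"y":-2,"z":0,"roll":0}
    - {"x":-2.8,"y":-2,"z":0,"roll":0}
    - {"x":-2.0,"y":-1.2,"z":0,"roll":0}
    - {"x":0,"y":0,"z":0,"roll":-6.5}
    - {"x":0,"y":0,"z":0,"roll":-6.5}
    - {"x":0,"y":0,"z":0,"roll":-6.5}
    - {"x":0,"y":0,"z":0,"roll":-6.5}
    - {"x":0,"y":0,"z":0,"roll":-6.5}
    - {"x":0,"y":0,"z":0,"roll":0}

```text
clock: 1.82
eef_pos: [0.4877, 0.0905, 0.2275]
orientation: [[-0.975, -0.221, -0.004], [-0.221, 0.975, -0.002], [0.005, -0.001, -1.0]]
wrist_force: [-0.8, -0.7, -0.9]
grip_width: 0.0001
```

```bash
python3 - <<'E'
from h import *
s=manip.state();print(s['eef_pos'],s['orientation'][:,0],s['qpos'],s['wrist_force'])
cv2.imwrite("pics/w1.png",manip.read_camera("wrist"))
import pickle;pickle.dump(manip.calibration("wrist"),open("w1.pkl","wb"))
E
```

```text
[0.48769641 0.0905143  0.22748509] [-0.97532962 -0.22070632  0.00456659] [  5.19074772  14.8526112  102.50509697  -0.11654745  62.89251293
 -97.50673615] [-0.84789415 -0.65287082 -0.92180366]
```

View pics/w1.png

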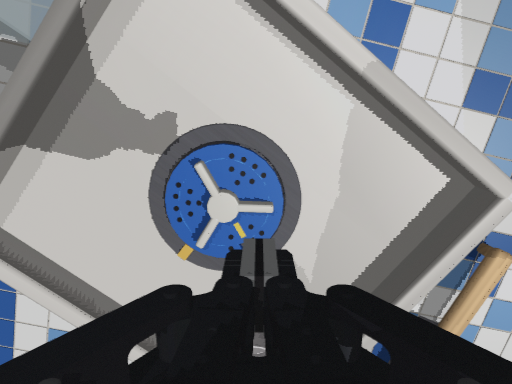

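```bash
python3 - <<'E'
from h import *
import pickle;cal=pickle.load(open("w1.pkl","rb"))
im=cv2.imread("pics/w1.png")
cv2.imwrite("pics/w1c.png",cv2.resize(im[110:290,130:320],None,fx=4,fy=3.3,interpolation=cv2.INTER_CUBIC))
C={}
for nm,p,z in(("hub",(223,207),.07),("rib1",(269,209),.07),("rib2",(200,167),.07),("rib3",(203,243),.07),("tab",(185,253),.049),("bar",(240,230),.058)):
    q=cast(cal,p,z)[0]*1000; C[nm]=q; d=q-C["hub"]; print(nm,q,np.hypot(*d[:2]),np.degrees(np.arctan2(d[1],d[0])))
b=masks(im)[1][110:290,130:320]; cb=max(cv2.findContours(b,0,1)[0],key=cv2.contourArea); hb=cv2.convexHull(cb)[:,0]+[130,110]
print(cv2.fitEllipse((cast(cal,hb,.056)[:,:2]*1000).astype(np.float32)))
E
```

```text
hub [517.70406218  63.34426186  70.        ] 0.0 0.0
rib1 [510.63643116 104.44327267  70.        ] 41.70227928589903 99.75748718877601
rib2 [486.00913489  36.75612487  70.        ] 41.37024830109022 -140.00749530243326
rib3 [556.10931775  51.69815237  70.        ] 40.13222547569752 -16.869538718498973
tab [579.98680749  34.18981009  49.        ] 68.76861509431981 -25.08421752965886
bar [540.64898554  83.08032368  58.        ] 30.265188647837682 40.7004509917957
((517.924560546875, 62.891868591308594), (111.81951141357422, 112.2503433227539), 59.541072845458984)
```

View pics/w1c.png

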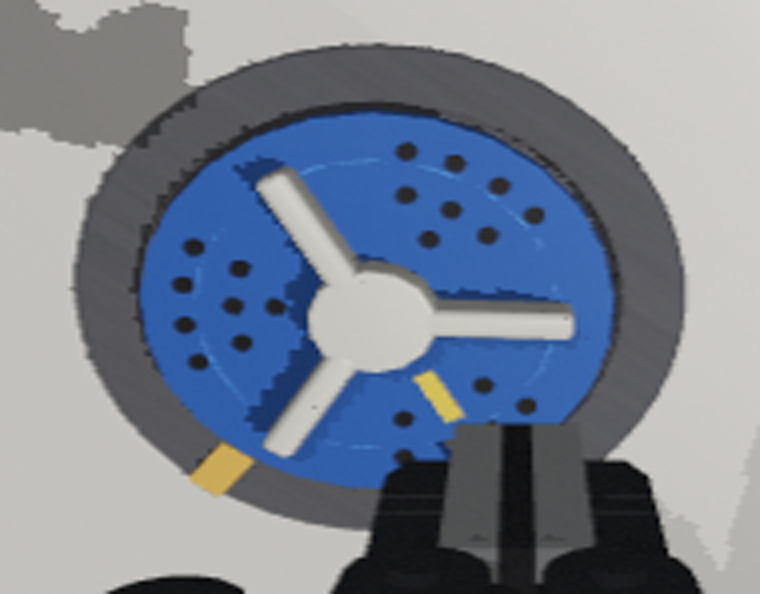

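Request:
drive_tool:
  increments:
    - {"x":0.1,"y":0.4,"z":3.3,"roll":0}
    - {"x":0,"y":0,"z":3.3,"roll":0}
    - {"x":0,"y":0,"z":3.3,"roll":0}
    - {"x":0,"y":0,"z":2.5,"roll":0}
    - {"x":0,"y":0,"z":1.5,"roll":0}
    - {"x":0,"y":0,"z":0,"roll":0}

```text
clock: 2.37
eef_pos: [0.4869, 0.0946, 0.0849]
orientation: [[-0.982, -0.187, 0.002], [-0.187, 0.982, -0.002], [-0.002, -0.002, -1.0]]
wrist_force: [-0.3, 0.0, -0.0]
grip_width: 0.0
```

```bash
cat > loc.py <<'E'
from h import *
s=manip.state();p=s['eef_pos']*1000;X=s['orientation'][:,0];Y=s['orientation'][:,1]
d=p[:2]-[518,63.5]
print("pos",p.round(1),"yawx",np.degrees(np.arctan2(X[1],X[0])).round(1)%360,"t(x)",(d@X[:2]).round(1),"r(y)",(d@Y[:2]).round(1),"F tool xyz",(s['orientation'].T@s['wrist_force']).round(1),"Mz",s['torque'].round(2),"q6",s['qpos'][5].round(1))
E
python3 loc.py
```

```text
pos [486.9  94.6  84.9] yawx 190.8 t(x) 24.8 r(y) 36.4 F tool xyz [0.3 0.1 0. ] Mz [-0.   -0.04  0.  ] q6 -95.0
```

Request:
drive_tool:
  increments:
    - {"x":0,"y":0,"z":1.2,"roll":0}
    - {"x":0,"y":0,"z":1.0,"roll":0}
    - {"x":0,"y":0,"z":0.2,"roll":0}
    - {"x":-0.5,"y":0,"z":0,"roll":0}
    - {"x":-0.3,"y":0,"z":0,"roll":0}

```text
clock: 2.78
eef_pos: [0.496, 0.0964, 0.0621]
orientation: [[-0.984, -0.177, 0.003], [-0.177, 0.984, -0.001], [-0.003, -0.002, -1.0]]
wrist_force: [-0.2, 0.0, -0.4]
grip_width: 0.0001
```

```bash
python3 loc.py
```

```text
pos [496.   96.4  62.1] yawx 190.2 t(x) 15.8 r(y) 36.2 F tool xyz [0.1 0.1 0.4] Mz [-0.03 -0.01 -0.06] q6 -94.3
```

Request:
drive_tool:
  increments:
    - {"x":-0.25,"y":0.1,"z":0,"roll":4}
    - {"x":-0.25,"y":0.1,"z":0,"roll":4}
    - {"x":-0.25,"y":0.1,"z":0,"roll":4}
    - {"x":-0.25,"y":0.1,"z":0,"roll":4}
    - {"x":-0.25,"y":0.1,"z":0,"roll":4}

```text
clock: 3.2
eef_pos: [0.5068, 0.1019, 0.0639]
orientation: [[-0.983, 0.186, -0.005], [0.186, 0.983, -0.002], [0.005, -0.003, -1.0]]
wrist_force: [-2.2, 0.9, -3.5]
grip_width: 0.0005
```

```bash
python3 loc.py
```

```text
pos [506.8 101.9  63.9] yawx 169.3 t(x) 18.2 r(y) 35.7 F tool xyz [2.3 0.5 3.6] Mz [-0.    0.72 -0.02] q6 -72.9
```

Request:
drive_tool:
  increments:
    - {"x":-0.35,"y":0.1,"z":0.1,"roll":3}
    - {"x":-0.35,"y":0.1,"z":0.1,"roll":4}
    - {"x":-0.3,"y":0.1,"z":0,"roll":4}
    - {"x":-0.3,"y":0.1,"z":0,"roll":4}
    - {"x":-0.3,"y":0.1,"z":0,"roll":4}

```text
clock: 3.62
eef_pos: [0.5226, 0.103, 0.0644]
orientation: [[-0.859, 0.513, -0.012], [0.513, 0.859, -0.002], [0.009, -0.008, -1.0]]
wrist_force: [-3.8, 1.0, -3.6]
grip_width: -0.0001
```

```bash
python3 loc.py; python3 - <<'E'
from h import *
cv2.imwrite("pics/w2.png",manip.read_camera("wrist")[60:384,100:400])
E
```

```text
pos [522.6 103.   64.4] yawx 149.2 t(x) 16.3 r(y) 36.2 F tool xyz [ 3.8 -1.   3.6] Mz [0.3  0.6  0.03] q6 -53.0
```

View pics/w2.png

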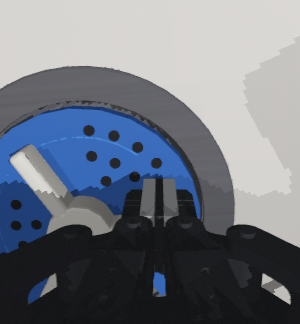

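Request:
drive_tool:
  increments:
    - {"x":-0.3,"y":0.1,"z":0.2,"roll":4}
    - {"x":-0.3,"y":0.1,"z":0.2,"roll":4}
    - {"x":-0.3,"y":0.1,"z":0.1,"roll":4}
    - {"x":-0.3,"y":0.1,"z":0.1,"roll":4}

```text
clock: 4.0
eef_pos: [0.5356, 0.1001, 0.0615]
orientation: [[-0.677, 0.736, -0.011], [0.736, 0.677, -0.0], [0.007, -0.008, -1.0]]
wrist_force: [-4.3, 1.3, 2.2]
grip_width: -0.0001
```

```bash
python3 loc.py; python3 - <<'E'
from h import *
import pickle;pickle.dump(manip.calibration("wrist"),open("w3.pkl","wb"))
a=manip.read_camera("wrist");cv2.imwrite("pics/w3f.png",a);cv2.imwrite("pics/w3.png",a[60:384,100:400])
t=manip.read_camera("top");cv2.imwrite("pics/t3.png",cv2.resize(t[155:230,205:285],None,fx=8,fy=8,interpolation=2))
E
```

```text
pos [535.6 100.1  61.5] yawx 132.6 t(x) 15.0 r(y) 37.7 F tool xyz [ 3.9 -2.3 -2.1] Mz [ 0.23  0.63 -0.03] q6 -36.9
```

View pics/w3.png

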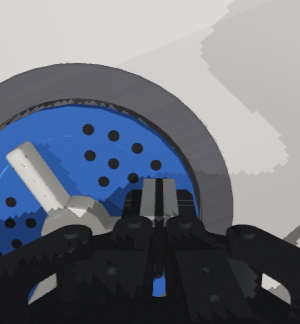

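View pics/t3.png

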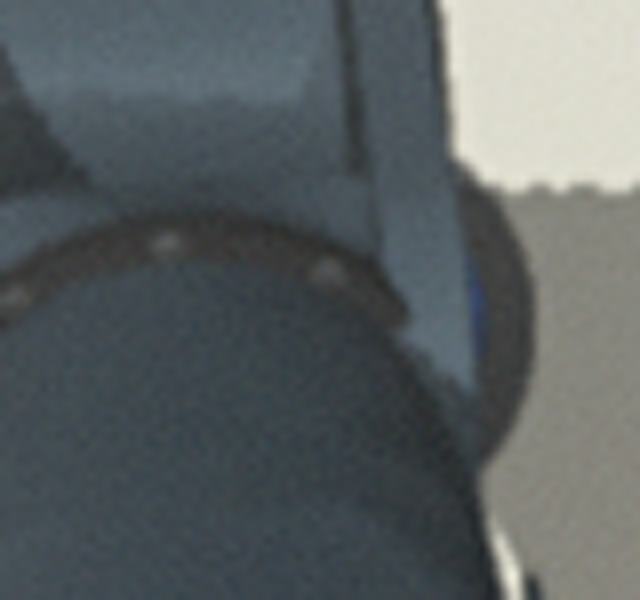

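```bash
python3 - <<'E'
from h import *
import pickle;cal=pickle.load(open("w3.pkl","rb"))
for p in((120,212),(145,245)):
    q=cast(cal,p,.07)[0]*1000-[518,63.5,0]; print(q,np.hypot(*q[:2]),np.degrees(np.arctan2(q[1],q[0]))%360-120)
im=cv2.imread("pics/w3f.png")
cv2.imwrite("pics/w3z.png",cv2.resize(im[190:310,90:240],None,fx=5,fy=5,interpolation=2))
E
```

```text
[-40.39082713  15.48298512  70.        ] 43.256695952964634 39.0267109993834
[-24.00597265  10.92365079  70.        ] 26.374473829147725 35.53261956637513
```

View pics/w3z.png

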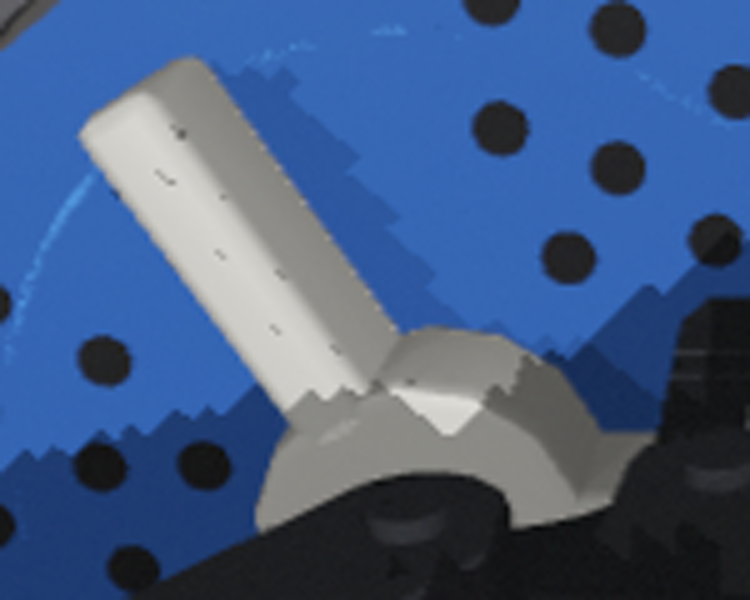

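```bash
python3 - <<'E'
from h import *
import pickle;cal=pickle.load(open("w3.pkl","rb"))
a,b=[cast(cal,np.array(p)/5-.4+[90,190],.07)[0]*1000 for p in((115,115),(325,393))]
for q in(a,b):
    d=q-[518,63.5,0];print(q,np.hypot(*d[:2]),np.degrees(np.arctan2(d[1],d[0]))%360-120)
d=a-b;print(np.degrees(np.arctan2(d[1],d[0]))%360-120)
E
```

```text
[475.5354687   76.72251446  70.        ] 44.47551356518873 42.704568367063274
[503.52996109  68.7602888   70.        ] 15.396514679304735 40.0222916630772
44.12312700940211
```

Request:
drive_tool:
  increments:
    - {"x":-0.27,"y":0.05,"z":0,"roll":4}
    - {"x":-0.27,"y":0.05,"z":0,"roll":4}

```text
clock: 4.27
eef_pos: [0.5403, 0.0972, 0.0621]
orientation: [[-0.573, 0.819, -0.009], [0.819, 0.573, 0.0], [0.006, -0.008, -1.0]]
wrist_force: [-1.0, 3.8, -2.3]
grip_width: 0.0001
```

```bash
python3 loc.py; python3 - <<'E'
from h import *
import pickle;pickle.dump(manip.calibration("wrist"),open("w4.pkl","wb"))
a=manip.read_camera("wrist");cv2.imwrite("pics/w4f.png",a)
cv2.imwrite("pics/w4z.png",cv2.resize(a[190:310,90:240],None,fx=5,fy=5,interpolation=2))
E
```

```text
pos [540.3  97.2  62.1] yawx 125.0 t(x) 14.8 r(y) 37.6 F tool xyz [3.6 1.4 2.3] Mz [ 0.57  0.24 -0.02] q6 -29.7
```

View pics/w4z.png

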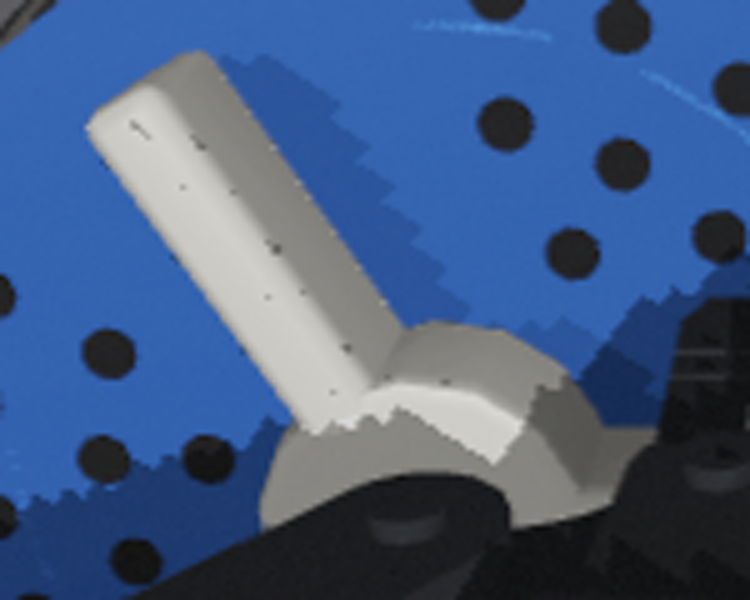

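Request:
drive_tool:
  increments:
    - {"x":0.8,"y":0,"z":0,"roll":0}
    - {"x":0.3,"y":0,"z":-2,"roll":0}
    - {"x":0.3,"y":0,"z":-4,"roll":0}
    - {"x":2,"y":0,"z":-3.5,"roll":0}
    - {"x":2,"y":0,"z":-3.5,"roll":0}
    - {"x":2,"y":0,"z":-2,"roll":0}
    - {"x":0,"y":0,"z":0,"roll":0}

```text
clock: 4.9
eef_pos: [0.4965, 0.161, 0.2202]
orientation: [[-0.592, 0.806, -0.005], [0.806, 0.592, 0.001], [0.004, -0.004, -1.0]]
wrist_force: [-0.3, 0.1, -0.5]
grip_width: -0.0003
```

```bash
python3 loc.py; python3 - <<'E'
from h import *
import pickle;pickle.dump(manip.calibration("wrist"),open("w5.pkl","wb"))
a=manip.read_camera("wrist");cv2.imwrite("pics/w5.png",a)
E
```

```text
pos [496.5 161.  220.2] yawx 126.3 t(x) 91.4 r(y) 40.4 F tool xyz [ 0.2 -0.2  0.5] Mz [-0.02 -0.02  0.02] q6 -23.5
```

View pics/w5.png

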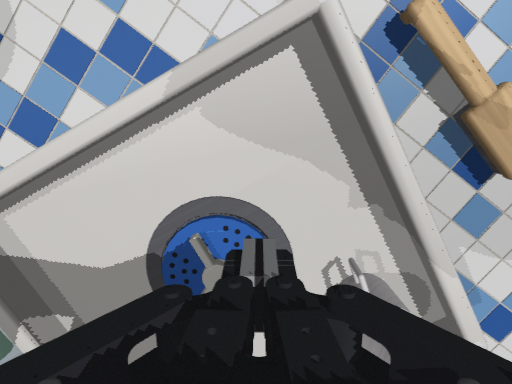

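Request:
drive_tool:
  increments:
    - {"x":-4,"y":-1,"z":0,"roll":0}
    - {"x":-4,"y":-1,"z":0,"roll":0}
    - {"x":-4,"y":-1,"z":0,"roll":0}
    - {"x":-4,"y":0,"z":0,"roll":0}
    - {"x":-1,"y":0,"z":0,"roll":0}
    - {"x":0,"y":0,"z":0,"roll":0}

```text
clock: 5.45
eef_pos: [0.5759, -0.0011, 0.2129]
orientation: [[-0.609, 0.793, -0.008], [0.793, 0.609, -0.001], [0.004, -0.007, -1.0]]
wrist_force: [0.1, 0.3, 0.4]
grip_width: -0.0003
```

```bash
python3 loc.py; python3 - <<'E'
from h import *
import pickle;pickle.dump(manip.calibration("wrist"),open("w6.pkl","wb"))
a=manip.read_camera("wrist");cv2.imwrite("pics/w6.png",a)
E
```

```text
pos [575.9  -1.1 212.9] yawx 127.5 t(x) -86.5 r(y) 6.5 F tool xyz [ 0.2  0.3 -0.4] Mz [ 0.06 -0.01 -0.03] q6 -42.2
```

View pics/w6.png

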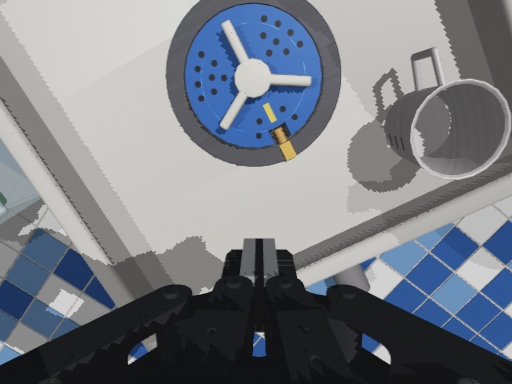

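```bash
python3 - <<'E'
from h import *
import pickle;cal=pickle.load(open("w6.pkl","rb"))
im=cv2.imread("pics/w6.png")
cv2.imwrite("pics/w6c.png",cv2.resize(im[85:175,230:320],None,fx=6,fy=6,interpolation=2))
b=masks(im)[1][0:175,160:350]; cb=max(cv2.findContours(b,0,1)[0],key=cv2.contourArea); hb=cv2.convexHull(cb)[:,0]+[160,0]
e=cv2.fitEllipse((cast(cal,hb,.056)[:,:2]*1000).astype(np.float32));print(e)
h=np.r_[e[0],0]
for nm,p,z in(("hub",(252.5,79),.07),("rib1",(307,82),.07),("rib2",(227,25),.07),("rib3",(224,125),.07),("tab",(289,150),.049),("bar",(269.5,113),.058)):
    d=cast(cal,p,z)[0]*1000-h; print(nm,d,np.hypot(*d[:2]),np.degrees(np.arctan2(d[1],d[0])))
E
```

```text
((518.5575561523438, 63.1834602355957), (111.47643280029297, 111.7908935546875), 65.80609130859375)
hub [ 0.65921257 -0.78674019 70.        ] 1.0264118736473637 -50.04023157581538
rib1 [35.88134697 23.41922877 70.        ] 42.847769331321985 33.131895184451956
rib2 [-37.92809098  18.23000691  70.        ] 42.08174470145091 154.32889299146458
rib3 [  3.71474724 -42.92928157  70.        ] 43.08970367653901 -85.05441330546184
tab [ 61.08001054 -27.7578453   49.        ] 67.09147235913943 -24.439448802477227
bar [ 27.52732168 -13.13753173  58.        ] 30.501609445303046 -25.513008949663813
```

View pics/w6c.png

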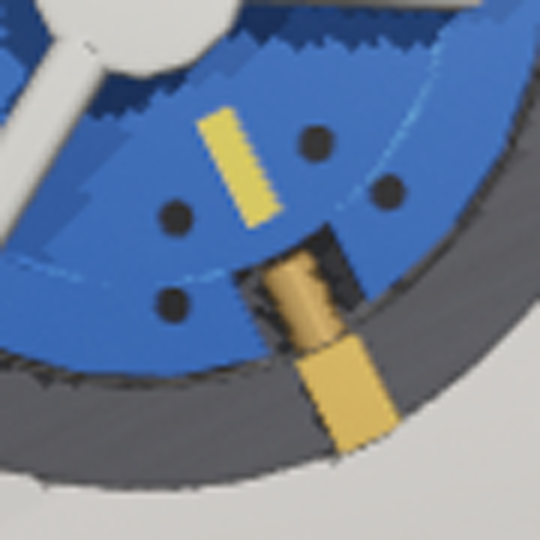

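Request:
drive_tool:
  increments:
    - {"x":3,"y":-0.2,"z":0,"roll":0}
    - {"x":3,"y":-0.2,"z":0,"roll":0}
    - {"x":2.6,"y":-0.2,"z":0,"roll":0}
    - {"x":0,"y":0,"z":3.5,"roll":0}
    - {"x":0,"y":0,"z":3.5,"roll":0}
    - {"x":0,"y":0,"z":3,"roll":0}
    - {"x":0,"y":0,"z":1,"roll":0}
    - {"x":0,"y":0,"z":0,"roll":0}

```text
clock: 6.17
eef_pos: [0.5069, 0.0744, 0.096]
orientation: [[-0.622, 0.783, -0.011], [0.783, 0.622, -0.001], [0.006, -0.009, -1.0]]
wrist_force: [0.1, -0.6, 0.6]
grip_width: -0.0004
```

```bash
python3 loc.py
```

```text
pos [506.9  74.4  96. ] yawx 128.5 t(x) 15.4 r(y) -1.9 F tool xyz [-0.6 -0.3 -0.6] Mz [ 0.02 -0.06  0.01] q6 -35.3
```

Overshot x by 15 mm; correct, then descend slowly.

Request:
drive_tool:
  increments:
    - {"x":-1.2,"y":0.2,"z":0,"roll":0}
    - {"x":-0.3,"y":0,"z":0,"roll":0}
    - {"x":0,"y":0,"z":1.2,"roll":0}
    - {"x":0,"y":0,"z":0.6,"roll":0}
    - {"x":0,"y":0,"z":0,"roll":0}

```text
clock: 6.58
eef_pos: [0.5184, 0.0649, 0.0784]
orientation: [[-0.626, 0.78, -0.008], [0.78, 0.626, -0.001], [0.005, -0.007, -1.0]]
wrist_force: [0.2, -0.4, 0.4]
grip_width: 0.0003
```

```bash
python3 loc.py
```

```text
pos [518.4  64.9  78.4] yawx 128.7 t(x) 0.8 r(y) 1.2 F tool xyz [-0.5 -0.1 -0.4] Mz [-0.01  0.02 -0.01] q6 -36.7
```

Request:
drive_tool:
  increments:
    - {"x":0,"y":0,"z":0.3,"roll":0}
    - {"x":0,"y":0,"z":0.3,"roll":0}
    - {"x":0,"y":0,"z":0.2,"roll":0}
    - {"x":0,"y":0,"z":0.2,"roll":0}
    - {"x":0,"y":0,"z":0.2,"roll":0}

```text
clock: 7.0
eef_pos: [0.5187, 0.0649, 0.0666]
orientation: [[-0.626, 0.78, -0.007], [0.78, 0.626, -0.001], [0.004, -0.006, -1.0]]
wrist_force: [-2.5, -0.9, 4.9]
grip_width: 0.0
```

Request:
drive_tool:
  increments:
    - {"x":0,"y":0,"z":0.2,"roll":0}
    - {"x":0,"y":0,"z":0.2,"roll":0}

```text
clock: 7.17
eef_pos: [0.5187, 0.0649, 0.0631]
orientation: [[-0.626, 0.78, -0.007], [0.78, 0.626, -0.001], [0.004, -0.006, -1.0]]
wrist_force: [-2.1, -0.9, 5.8]
grip_width: 0.0004
```

Request:
drive_tool:
  increments:
    - {"x":0,"y":0,"z":0.15,"roll":0}

```text
clock: 7.25
eef_pos: [0.5188, 0.0649, 0.0622]
orientation: [[-0.626, 0.78, -0.006], [0.78, 0.626, -0.001], [0.003, -0.005, -1.0]]
wrist_force: [-6.4, -0.6, 22.3]
grip_width: 0.0
```

Request:
drive_tool:
  increments:
    - {"x":0,"y":0,"z":-0.3,"roll":0}
    - {"x":0,"y":0,"z":-1.5,"roll":0}
    - {"x":0,"y":0,"z":-3.5,"roll":0}
    - {"x":0,"y":0,"z":-3.5,"roll":0}
    - {"x":-3,"y":0,"z":-3.5,"roll":0}
    - {"x":-3,"y":0,"z":-2,"roll":0}
    - {"x":-2,"y":0,"z":0,"roll":0}
    - {"x":0,"y":0,"z":0,"roll":0}

```text
clock: 7.92
eef_pos: [0.5686, 0.0034, 0.2083]
orientation: [[-0.628, 0.778, -0.007], [0.778, 0.628, -0.002], [0.003, -0.007, -1.0]]
wrist_force: [-0.3, -0.0, -1.2]
grip_width: -0.0001
```

```bash
python3 loc.py; python3 - <<'E'
from h import *
import pickle;pickle.dump(manip.calibration("wrist"),open("w7.pkl","wb"))
a=manip.read_camera("wrist");cv2.imwrite("pics/w7.png",a)
s=manip.read_camera("side")
cv2.imwrite("pics/s7.png",cv2.resize(s[160:225,215:300],None,fx=8,fy=8,interpolation=2))
E
```

```text
pos [568.6   3.4 208.3] yawx 128.9 t(x) -78.5 r(y) 1.6 F tool xyz [ 0.2 -0.2  1.2] Mz [ 0.04  0.03 -0.04] q6 -43.1
```

View pics/w7.png

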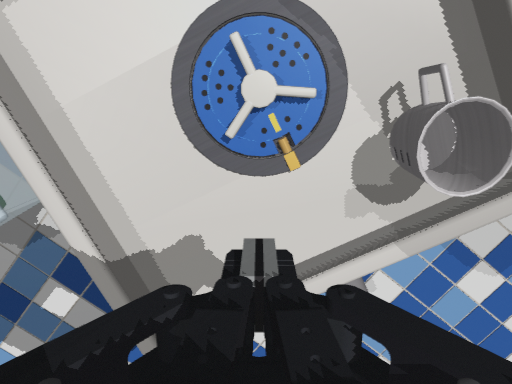

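View pics/s7.png

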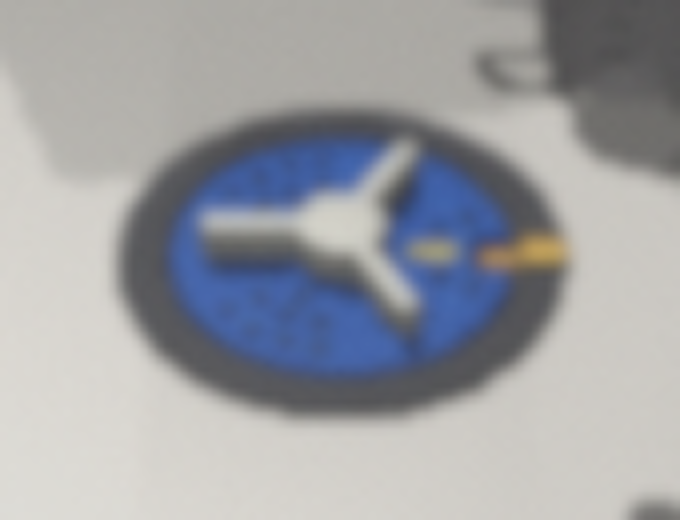

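```bash
python3 - <<'E'
from h import *
import pickle;cal=pickle.load(open("w7.pkl","rb"))
im=cv2.imread("pics/w7.png")
b=masks(im)[1][0:175,160:350]; cb=max(cv2.findContours(b,0,1)[0],key=cv2.contourArea); hb=cv2.convexHull(cb)[:,0]+[160,0]
for z in(.049,.051,.056): print(z,cv2.fitEllipse((cast(cal,hb,z)[:,:2]*1000).astype(np.float32))[:2])
manip.hand_in()
E
```

```text
0.049 ((518.599365234375, 63.10115432739258), (111.49765014648438, 112.11144256591797))
0.051 ((518.6558837890625, 63.050323486328125), (110.75923919677734, 111.36896514892578))
0.056 ((518.797119140625, 62.92323684692383), (108.91320037841797, 109.51274871826172))
the job is handed in; nothing more can be done
```

The strainer is turned onto the pin and pressed home, and I handed the job in at about 8 s of the 54 s allowed.

- **Turning:** With the gripper shut, I pushed rib 1 about 65° clockwise. Before pressing, the wrist camera put the notch bar within about 1° of the pin's tab, and the pin was visible inside the notch.
- **Pressing:** I pressed down on the hub. It moved down at about 5–6 N, then the force jumped to 22 N as it reached its seat, with the fingertip at z = 62.2 mm. I stopped there, under the 36 N limit, and lifted the arm clear.
- **Last checks:**
  - **Flush:** The disc measures 111.5–112.1 mm across when taken at rim height, against its true 112 mm. It would read about 109 mm if it were still raised.
  - **Alignment:** Both the wrist and side pictures show the notch around the pin.
  - **Arm:** It is about 140 mm above the strainer, touching nothing.
- **Bystanders:** The arm kept clear of the cup, tub and brush. I did not re-measure their positions at the end; the last wrist picture only shows the cup standing in its corner.
- **Disagreements:** No checks disagreed beyond 1–3° scatter in the rib angles. While turning, the finger rose about 2 mm and pulled up on the rib by at most about 3.6 N. I corrected for that, and the pictures and final height show no sign that the strainer lifted.

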